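# Rehang the lift-off door of a wiring enclosure

## Robot

A 6-joint arm with a two-finger parallel gripper is mounted at the origin on the work surface; the furniture and walls round the work are solid. World frame = base frame: x ahead of the robot, y to its left, z up, the work surface at z = 0. Lengths are in m, angles in rad, forces in N, time in s.
With the tool pointing down it reaches from about 0.35 to 0.975 m from the base axis. Payload 17.4 kg.
Tool frame: the origin (TCP) lies at the centre of the arm's flange, where the gripper is bolted on; the fingertips stand 173 mm ahead of it and the grasp point (between the pads) lies ahead of it (manip.tcp_to_grasp is the z of the grasp point in the tool frame, in m); z points along the fingers, y is the line along which they close (so a half turn about z gives the same grasp; the last joint's range is limited). The gripper opens to 85 mm and grips with 20 to 120 N. Pads are 22 mm wide; open, the fingers measure 114 mm over their backs; the gripper's body (76 mm by 85 mm) begins 54 mm behind the grasp point. The pads swing forward as they close: fully open they stand 13 mm farther back than shut.
Start: joints at [-1.147, 0.116, 1.442, -0, 1.584, -0.038], TCP at [0.301, -0.604, 0.405] pointing down, gripper open.
Joint ranges: [-2.83, 2.83], [-0.83, 2.19], [0.07, 2.5], [-1.14, 4.28], [0.01, 3], [-2.97, 2.97]. Speed limits (rad/s): [1.89, 1.89, 2.22, 3.14, 3.14, 3.14].

## Interface

Orientations are given as a unit quaternion [w, x, y, z].
In Python, from rig import manip gives the robot as it stands.
- The arm moves only by the tool send_rows, never from a script. Its argument "moves" is a list of rows, each a list of 2 entries, a list of its own where there are three numbers: the shift along the tool's x, y, z in m, then the turn about the tool's z in degrees. A call has 1 to 8 rows; each row is the pose to reach, as a shift and turn from the pose commanded when the call began, along the tool's axes at that moment; what a row does not reach only later rows make up. A row lasts 1/8 s, in which the tool goes at most 62.5 mm and 10.7 degrees, less where a joint would pass 70% of its speed; a pose out of reach is approached as far as the arm can. A call with a gripper value outside its range is refused whole. "gripper" is the opening, from -1 (shut) to 1 (fully open), so that 0 is half open, set as the call begins (left out, the last holds). The fingers move at their own pace and stop on an object; "newtons" is the grip in N (left out, the last holds). Time passes only in rows, so rows that repeat a pose let the fingers close. It gives the time, the measured TCP pose, the force, the opening and the grip force at its end, in the units of the state.
- manip.sense(): the state, without advancing time (a new reading comes with each control period).
- manip.camera(name): name is "scene" or "top" or "wrist"; returns a dict with "color" (480x640x3 uint8, blue, green, red), "vertical_fov" (degrees; the focal length in pixels is half the picture's height over the tangent of half this angle, whatever the lens; pixels are square), "cx", "cy" (the principal point, pixels), "world_to_cam" (4x4, takes a point from world to camera coordinates). Camera axes: x right, y down, z forward; pixel columns grow to the right and rows downward; lengths in m; the calibration is good to about 2 mm. A picture is of the moment at which its call begins. There is no depth.
- manip.sign_off(): hands the job in; it is judged then, once.
The state is a dict: "clock": time; "joints": joint angles; "joint_velocities": joint speeds; "joint_torque": joint torques, N m; "tcp_pos": TCP position; "orientation": TCP orientation; "force": force on the tool from outside, world axes, zero at the start; "wrist_torque": the same for the moment, N m; "opening": finger opening in m; "grip_force": force on a finger pad.
Only numpy, scipy, OpenCV 4.12 (cv2) and the standard library are available. Lean on these libraries where they do the work, as an engineer would, in place of code of your own. Each camera call takes 0.05 s, during which the arm holds its last target. There are 200 camera calls.

## Task

Take the grey door out of its wooden rest and hang it back on the small grey enclosure: with the door standing open, lower it so that both hinge knuckles drop fully onto their pins. Then let go and push the door shut against the enclosure. Leave the tape measure and the white spool near the robot lying where they are.

Things in the scene. Friction and masses are not known exactly. Their poses are not given: they have to be found in the camera images.
- enclosure: Fixed grey open-fronted enclosure on the worktable, 100 deep (x) x 140 wide (y), top at z = 172 mm. Origin: centre of its underside; its open front faces its -x, the hinge side is its +y (left seen from the robot). On a flange at the hinge side a steel hinge strip (front face x = -54, nominally y 71 to 105, z 24 to 150 mm) carries two brackets, each with an upright pin.
- opening (a point): Middle of the front edge of the collar round the enclosure's opening (collar 113 wide, 114 high, standing out 10 mm in front of the enclosure's front plane); axes as the enclosure's. The shut door's back lies about 2 mm in front of it.
- pin_low_nominal (a point): NOMINAL foot of the lower pin, on its bracket's upper face, axes as the enclosure's. The strip sits in slots: it and both pins together are shifted from nominal by up to 8 mm either way along the enclosure's y, differently each time and not reported: find it by touch or sight. Pin: steel, 10 mm diameter, 20 high, last 4 mm tapering to 6. Bracket: 16 wide (y), x -8 to +16, 10 thick.
- pin_up_nominal (a point): NOMINAL foot of the upper pin, 82 mm straight above that of the lower pin, with a like bracket and pin and the very same unreported sideways shift.
- door_mid (a point): Middle of the loose grey door (about 0.4 kg; 12 thick in x, 140 wide in y, 146 high in z). z up; outer face -x (vent slits, a latch head 4 mm proud at y = -52, mid-height); hinge side +y. Hung, this point is 93 mm over the worktable and the door turns freely, staying where left. Shut, its axes are parallel to the enclosure's; open by a quarter its yaw is the enclosure's - pi/2. Grip it by the top edge.
- door: The same door as a whole; origin at the centre of its lower edge, axes as at door_mid. At the start it stands upright in the wooden rest, lower edge 12 mm above the worktable.
- knuckle_low (a point): Centre of the underside of the door's lower knuckle: an upright steel tube, outer diameter 22, bore 12, 24 mm tall, open at both ends. It lies at x = 0, y = +86, z = -51 mm from door_mid; axes as the door's. Hung, it rests on the lower bracket's upper face with the pin inside.
- knuckle_up (a point): Centre of the underside of the upper knuckle, of the same size, on the same axis 82 mm above the lower one (z = +31 mm from door_mid). Hung, it rests on the upper bracket. From the side the knuckles pass over the pins only when the door is more than 20 mm above its hung height.
- door_rest: Fixed wooden rest with a slot in which the door stands: 64 (x) x 110 (y) mm, 54 high. Origin: centre of the underside; the slot runs along its y, is 15 mm wide, with its floor at z = 12 mm; at the start the door is centred in it with the same yaw.
- tape_measure: Bystander: yellow and black tape measure, 80 x 62 x 37 mm, origin at the centre of its underside.
- spool_b: Bystander: small white-grey spool, 54 mm across, 32 mm high, standing between the robot and the work, origin at the centre of its underside.
Things that resemble listed ones, but are neither listed nor needed, are in the scene too. Of the things that look like the door, the larger one is meant.

How it is judged:
By the outcome, as a careful person would: the job done as asked, in the order asked, and still so for the second after the job is handed in, with the robot touching nothing.
It also fails if it takes over 58 s, if anything falls off the work surface, if the arm or the gripper's body presses on something with over 40 N, if the wrist force passes 120 N, or if a joint passes its speed limit or range.

## Working session

There is one attempt and no reset: what is moved stays moved. The work goes in short steps, Python scripts to look and compute and a tool call to move; the robot and the scene stay as the last step left them, time stands still between calls to the robot, and variables do not carry over. Pictures are saved under pics/ and viewed, at most 11 in all, crops included, and the job is handed in when it is done.

Besides the shell and the picture viewer there is one more tool, called after "Call:" by a JSON object that holds its "op" and its "data", one argument or row to a line. send_rows: Moves the arm, as the interface text tells. Its arguments: {"type":"object","properties":{"moves":{"type":"array"},"gripper":{"type":"number"},"newtons":{"type":"number"}},"required":["moves"]}

```bash
ls; mkdir -p pics; cat > h.py <<'E'
import numpy as np, cv2
from rig import manip
def cam(n,f=None):
    c=manip.camera(n); 
    if f: cv2.imwrite('pics/'+f,c['color'])
    return c
def K(c):
    f=240/np.tan(np.radians(c['vertical_fov'])/2); return f
def proj(c,P):
    P=np.atleast_2d(P); q=(c['world_to_cam']@np.c_[P,np.ones(len(P))].T).T
    f=K(c); return np.c_[c['cx']+f*q[:,0]/q[:,2],c['cy']+f*q[:,1]/q[:,2]]
def ray(c,u,v,z):
    M=np.array(c['world_to_cam']);R=M[:3,:3];o=-R.T@M[:3,3]
    d=R.T@np.array([(u-c['cx'])/K(c),(v-c['cy'])/K(c),1]); return o+d*(z-o[2])/d[2]
E
python3 - <<'E'
from h import *
print(manip.sense(), manip.tcp_to_grasp)
for n in('scene','top','wrist'):
    c=cam(n,n+'0.png'); M=np.array(c['world_to_cam']); print(n,c['vertical_fov'],c['cx'],c['cy'],-M[:3,:3].T@M[:3,3],M[:3,:3].round(3).tolist())
E
```

```text
pics
{'clock': 0.0, 'joints': array([-1.14677972e+00,  1.16503565e-01,  1.44223589e+00, -3.41304536e-05,
        1.58401015e+00, -3.77666706e-02]), 'joint_velocities': array([ 0.00039089, -0.00011821, -0.00017245,  0.00113168, -0.00031688,
       -0.00174408]), 'joint_torque': array([ 2.38494154e-03, -7.31984282e+01, -6.32489347e+01, -7.33644833e-05,
        6.38599435e-03, -4.59005514e-05]), 'tcp_pos': array([ 0.30075952, -0.60431319,  0.40396844]), 'orientation': array([-5.64448863e-04,  9.73462620e-01,  2.28845345e-01, -1.27772050e-04]), 'force': array([-0.2636264 , -0.31092682, -0.46853819]), 'wrist_torque': array([-0.00196811, -0.01390128,  0.01571987]), 'grip_force': 0.0, 'opening': 0.08522946727002546} 0.1547
scene 57.627911080546596 320.8166937825583 234.4200512437168 [-0.07167673 -0.62725555  0.45288793] [[0.639, -0.769, -0.005], [-0.325, -0.263, -0.908], [0.698, 0.582, -0.418]]
top 55.645824138615914 309.0087530509448 244.83198714934844 [ 0.30474971 -0.1414415   1.04452139] [[-0.019, -1.0, 0.008], [-0.972, 0.016, -0.234], [0.234, -0.012, -0.972]]
wrist 68.47522347769329 317.3718030349829 243.67598207403785 [ 0.36466118 -0.57297466  0.37319953] [[0.445, -0.895, -0.001], [-0.859, -0.428, 0.28], [-0.251, -0.124, -0.96]]
```

View pics/scene0.png

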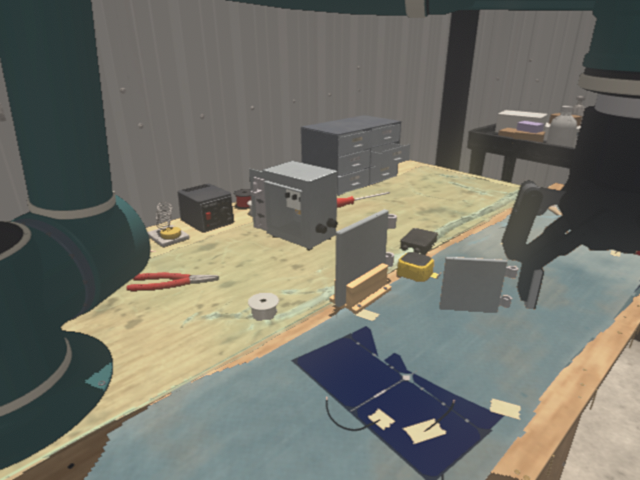

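View pics/top0.png

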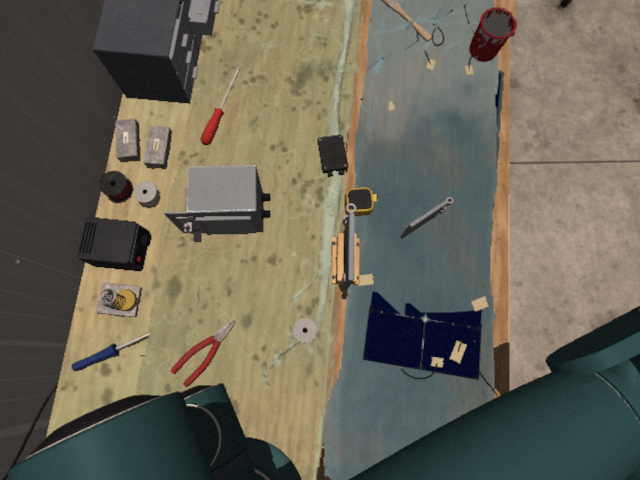

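The scene view shows the door in its rest at about (362,260) and the enclosure at (295,200). The top view shows the door at (348,245) with its knuckle at (350,208), and the enclosure top spanning x 188–262. I'll zoom in next.

```bash
python3 - <<'E'
import cv2,numpy as np
t=cv2.imread('pics/top0.png');s=cv2.imread('pics/scene0.png')
r=lambda i,x,y,w,h:cv2.resize(i[y:y+h,x:x+w],(400,300),interpolation=cv2.INTER_CUBIC)
cv2.imwrite('pics/z0.png',np.vstack([np.hstack([r(t,160,160,120,90),r(t,290,195,140,105)]),np.hstack([r(s,240,155,120,90),r(s,310,200,160,120)])]))
E
```

```text
(no output)
```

View pics/z0.png

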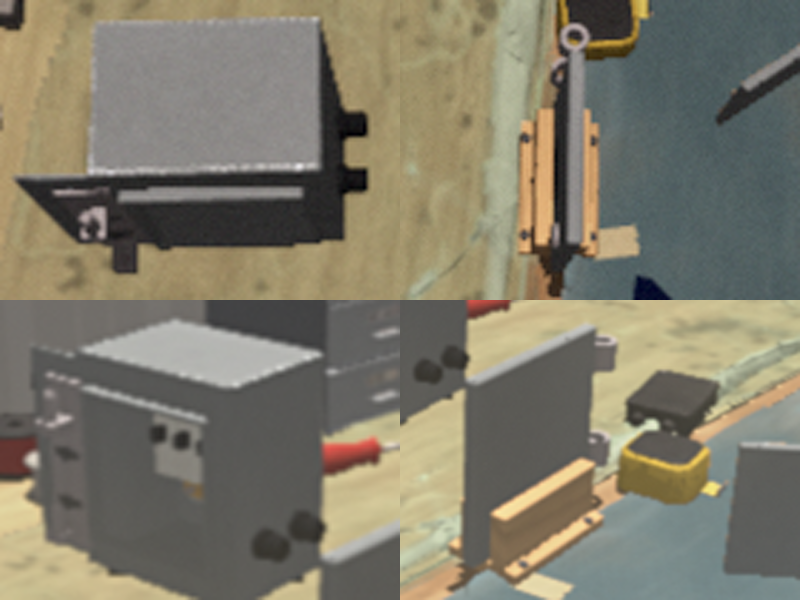

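```bash
python3 - <<'E'
from h import *
c=cam('top')
for n,u,v,z in [('BL',189.1,166.6,.172),('BR',256,165.4,.172),('FR',256.6,209.5,.172),('FL',187,211,.172),('dh',351.3,213.2,.158),('df',352,280,.158),('ku',350.9,209,.14),('pinup',189,227,.14),('spool',304,331,.032)]:
    print(n,ray(c,u,v,z).round(4))
# tcp->wrist cam
w=cam('wrist');M=np.array(w['world_to_cam']);s=manip.sense()
from scipy.spatial.transform import Rotation as R
q=s['orientation'];Rt=R.from_quat([*q[1:],q[0]]).as_matrix()
print(Rt.round(4).tolist()); 
print('cam in tool',Rt.T@(-M[:3,:3].T@M[:3,3]-s['tcp_pos']),(Rt.T@M[:3,:3].T).round(3).tolist())
E
```

```text
BL [0.6837 0.0906 0.172 ]
BR [ 0.6843 -0.0466  0.172 ]
FR [ 0.5891 -0.0486  0.172 ]
FL [0.5882 0.0907 0.172 ]
dh [ 0.5827 -0.2403  0.158 ]
df [ 0.4451 -0.2361  0.158 ]
ku [ 0.5975 -0.2418  0.14  ]
pinup [0.564  0.0936 0.14  ]
spool [ 0.3542 -0.1397  0.032 ]
[[0.8953, 0.4456, -0.0002], [0.4456, -0.8953, 0.0005], [0.0, -0.0005, -1.0]]
cam in tool [0.07117502 0.00044576 0.03095979] [[-0.0, -0.96, -0.28], [1.0, -0.0, 0.0], [-0.0, -0.28, 0.96]]
```

Call:
{"op": "send_rows", "data": {
  "moves": [
    [[0.05,-0.033,0],4],
    [[0.1,-0.066,0],8],
    [[0.15,-0.1,0],12],
    [[0.2,-0.132,0],16],
    [[0.25,-0.165,0],20],
    [[0.3,-0.198,0],24],
    [[0.354,-0.233,0],28.2],
    [[0.354,-0.233,0],28.2]
  ],
  "gripper": 1,
  "newtons": 60
}}

```text
clock: 1.25
tcp_pos: [0.5153, -0.2349, 0.4047]
orientation: [-0.0, 1.0, -0.014, 0.0]
force: [-0.7, -0.9, -0.4]
opening: 0.0853
grip_force: 0.0
```

```bash
python3 - <<'E'
from h import *
print(manip.sense()); cam('wrist','w1.png')
E
```

```text
{'clock': 1.25, 'joints': array([-4.72865388e-01, -1.21404028e-01,  1.67850927e+00,  5.29407519e-04,
        1.58442068e+00,  1.12511070e+00]), 'joint_velocities': array([-0.041022  ,  0.00407701, -0.00206264, -0.01729492, -0.00061295,
       -0.06449034]), 'joint_torque': array([ 4.25746813e+00, -5.31518197e+01, -6.33372116e+01,  4.92869765e-01,
       -8.45432369e-03,  1.99003614e+00]), 'tcp_pos': array([ 0.51525827, -0.23488147,  0.40471637]), 'orientation': array([-2.22461663e-04,  9.99907673e-01, -1.35858465e-02,  1.47237573e-04]), 'force': array([-0.67570701, -0.87453377, -0.44256455]), 'wrist_torque': array([-0.03520004,  0.00397894, -0.01585085]), 'grip_force': 0.0, 'opening': 0.08533171705680259}
```

View pics/w1.png

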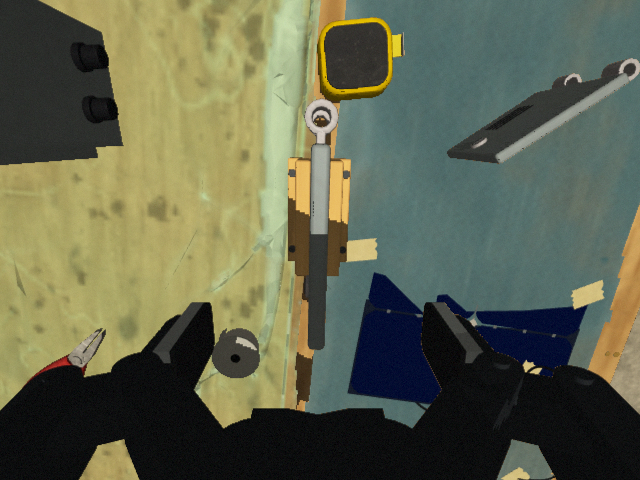

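The wrist view shows the door's top edge running from (320.5,145) to (317,348), with the upper knuckle at (320.5,117).

```bash
python3 - <<'E'
from h import *
c=cam('wrist')
a=ray(c,320.5,145,.158);b=ray(c,317,348,.158);k=ray(c,320.5,117,.14)
print(a,b,k,(a+b)/2,np.degrees(np.arctan2(*(a-b)[[1,0]])),np.degrees(np.arctan2(*(k-b)[[1,0]])))
s=manip.sense();print(s['tcp_pos'],s['orientation'])
E
```

```text
[ 0.58359602 -0.24044807  0.158     ] [ 0.44731487 -0.23461166  0.158     ] [ 0.60025241 -0.24101799  0.14      ] [ 0.51545545 -0.23752987  0.158     ] -2.452266120562674 -2.398635629808371
[ 0.51406568 -0.23747915  0.40465136] [ 6.53537429e-05  9.99899118e-01 -1.42035942e-02 -8.09439650e-05]
```

Call:
{"op": "send_rows", "data": {
  "moves": [
    [[0.001,0,0.04],0.8],
    [[0.001,0,0.08],0.8],
    [[0.001,0,0.1],0.8],
    [[0.001,0,0.109],0.8],
    [[0.001,0,0.109],0.8]
  ]
}}

```text
clock: 1.98
tcp_pos: [0.5149, -0.2384, 0.2963]
orientation: [0.0, 1.0, -0.022, 0.0]
force: [0.1, 0.1, -0.2]
opening: 0.0855
grip_force: 0.0
```

Call:
{"op": "send_rows", "data": {
  "moves": [
    [[0,0,0],0],
    [[0,0,0],0],
    [[0,0,0],0],
    [[0,0,0],0],
    [[0,0,0],0],
    [[0,0,0],0],
    [[0,0,0],0],
    [[0,0,0],0]
  ],
  "gripper": -1,
  "newtons": 80
}}

```text
clock: 2.98
tcp_pos: [0.5149, -0.2378, 0.296]
orientation: [-0.0, 1.0, -0.022, 0.0]
force: [0.3, 5.1, 5.6]
opening: 0.0107
grip_force: 78.9
```

Call:
{"op": "send_rows", "data": {
  "moves": [
    [[0,0,-0.02],0],
    [[0,0,-0.05],0],
    [[0,0,-0.075],0],
    [[-0.01,-0.03,-0.08],0],
    [[-0.02,-0.07,-0.08],0],
    [[-0.03,-0.11,-0.08],0],
    [[-0.042,-0.15,-0.08],-1],
    [[-0.052,-0.19,-0.08],-2]
  ]
}}

```text
clock: 3.98
tcp_pos: [0.4707, -0.0449, 0.3767]
orientation: [0.0, 1.0, -0.005, 0.0]
force: [0.9, -0.2, -2.4]
opening: 0.011
grip_force: 78.6
```

```bash
python3 - <<'E'
from h import *
s=manip.sense();print(s['force'],s['wrist_torque'],s['tcp_pos'],s['orientation'])
E
```

```text
[ 0.92242005 -0.16861426 -2.43567926] [ 0.01173868 -0.0110687  -0.03111672] [ 0.47067381 -0.04491151  0.3767404 ] [ 4.00796419e-04  9.99989019e-01 -4.65071676e-03  4.15906114e-04]
```

Call:
{"op": "send_rows", "data": {
  "moves": [
    [[-0.008,-0.04,0],-0.4],
    [[-0.016,-0.08,0],-0.8],
    [[-0.024,-0.12,0],-0.8],
    [[-0.028,-0.146,0],-0.8],
    [[-0.028,-0.146,0],-0.8],
    [[-0.028,-0.146,0],-0.8]
  ]
}}

```text
clock: 4.72
tcp_pos: [0.4447, 0.1001, 0.3763]
orientation: [0.0, 1.0, 0.002, 0.0]
force: [0.2, -0.5, -2.2]
opening: 0.0111
grip_force: 79.0
```

```bash
python3 - <<'E'
from h import *
s=manip.sense();print(s['force'],s['wrist_torque'],s['tcp_pos'],s['orientation'])
cam('wrist','w2.png');
E
```

```text
[ 0.20565839 -0.535365   -2.19197255] [-0.01727073  0.08974782 -0.0313792 ] [0.44470868 0.10005832 0.37626464] [2.20253177e-04 9.99997145e-01 2.36157203e-03 2.90591617e-04]
```

View pics/w2.png

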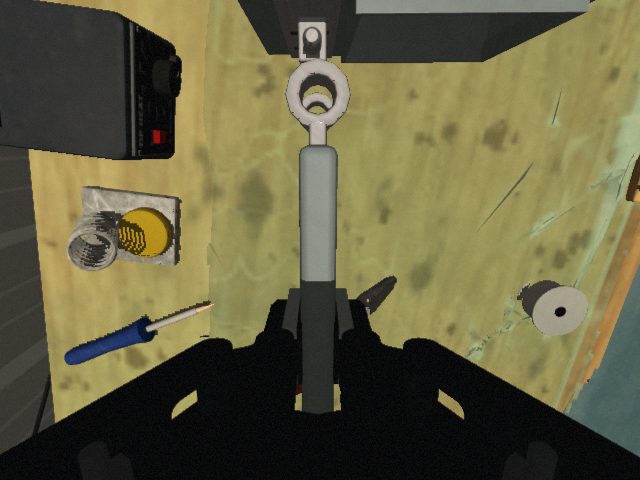

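The pin top is at about (312,33) on its bracket, and the knuckle's top ring is at about (318,92). I'll zoom in to refine both.

```bash
python3 - <<'E'
from h import *
i=cv2.imread('pics/w2.png')
cv2.imwrite('pics/z2.png',cv2.resize(i[10:150,260:380],(514,600),interpolation=cv2.INTER_CUBIC))
E
```

```text
(no output)
```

View pics/z2.png

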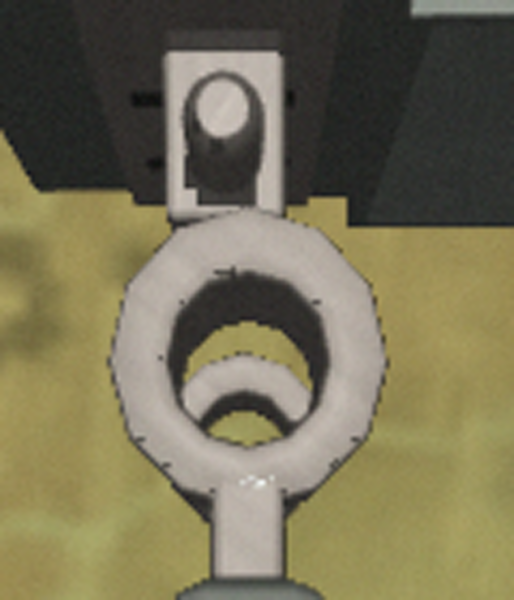

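```bash
python3 - <<'E'
from h import *
c=cam('wrist');s=manip.sense()
p=ray(c,311.8,35.2,.144);k=ray(c,318.0,90.9,.2203)
b1=ray(c,260+166/4.286,10+212/4.286,.124);b2=ray(c,260+284/4.286,10+212/4.286,.124)
print(p,k,p-k,b1,b2); 
k2=ray(c,318,90.9,.2203)
# predicted knuckle from grasp: 
print(s['tcp_pos'], 0.60025-.5149+s['tcp_pos'][0])
E
```

```text
[0.56773055 0.1026102  0.144     ] [0.53196959 0.09948138 0.2203    ] [ 0.03576096  0.00312882 -0.0763    ] [0.56059019 0.11032149 0.124     ] [0.56065208 0.09470138 0.124     ]
[0.44482432 0.09972886 0.37599789] 0.5301743244826465
```

Call:
{"op": "send_rows", "data": {
  "moves": [
    [[0.018,-0.0015,0],0],
    [[0.036,-0.003,0],0],
    [[0.036,-0.003,0.02],0],
    [[0.036,-0.003,0.04],0],
    [[0.036,-0.003,0.044],0],
    [[0.036,-0.003,0.044],0],
    [[0.036,-0.003,0.044],0]
  ]
}}

```text
clock: 5.7
tcp_pos: [0.4806, 0.1035, 0.3319]
orientation: [-0.0, 1.0, 0.002, -0.0]
force: [-0.7, 0.8, -3.3]
opening: 0.0111
grip_force: 80.1
```

```bash
python3 - <<'E'
from h import *
s=manip.sense();print(s['force'],s['tcp_pos'],s['orientation'])
c=cam('wrist','w3.png')
print(proj(c,[[.568,.1026,.144],[.568,.1026,.124]]))
i=c['color'];cv2.imwrite('pics/z3.png',cv2.resize(i[10:180,240:400],(560,595),interpolation=cv2.INTER_CUBIC))
E
```

```text
[-0.72160559  0.83786348 -3.2561749 ] [0.4806139  0.10349453 0.33189933] [-4.21285352e-05  9.99997436e-01  2.26413056e-03 -1.30253168e-05]
[[319.48526861 100.70138771]
 [319.23769735 105.3652406 ]]
```

View pics/z3.png

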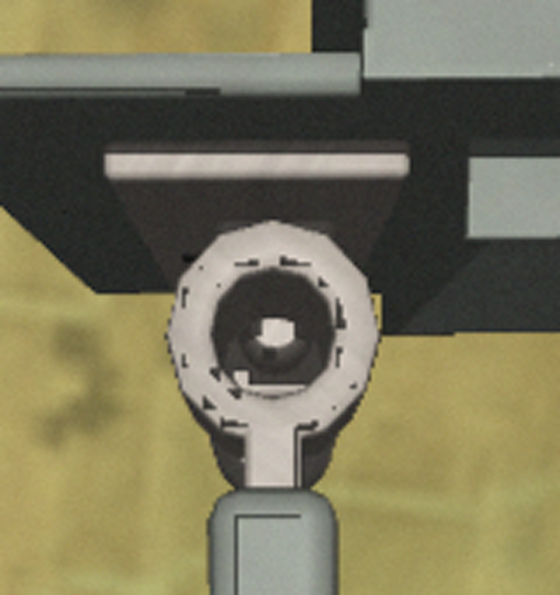

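The bore is over the pin. In this view the pin tip is at about (318.9,104.6) and the ring centre at about (318.1,103.4).

```bash
python3 - <<'E'
from h import *
c=cam('wrist')
p=ray(c,318.9,104.6,.144);k=ray(c,318.1,103.4,.176);print(p,k,p-k)
k=ray(c,318.1,101.9,.152);print(k)
E
```

```text
[0.56649407 0.10286271 0.144     ] [0.56390884 0.10324834 0.176     ] [ 0.00258523 -0.00038563 -0.032     ]
[0.5667478  0.10321318 0.152     ]
```

Call:
{"op": "send_rows", "data": {
  "moves": [
    [[0.002,0.0004,0],0],
    [[0.002,0.0004,0.004],0],
    [[0.002,0.0004,0.007],0],
    [[0.002,0.0004,0.009],0],
    [[0.002,0.0004,0.011],0],
    [[0.002,0.0004,0.012],0],
    [[0.002,0.0004,0.012],0]
  ]
}}

```text
clock: 6.68
tcp_pos: [0.483, 0.1031, 0.3198]
orientation: [-0.0, 1.0, 0.002, 0.001]
force: [7.6, -0.3, -1.2]
opening: 0.0107
grip_force: 81.4
```

```bash
python3 - <<'E'
from h import *
s=manip.sense();print(s['force'],s['wrist_torque'],s['tcp_pos'])
c=cam('wrist','w4.png')
i=c['color'];cv2.imwrite('pics/z4.png',cv2.resize(i[10:180,240:400],(560,595),interpolation=cv2.INTER_CUBIC))
E
```

```text
[ 7.55413759 -0.26949632 -1.16688614] [ 0.09666646 -2.04744711  0.00663246] [0.48303097 0.10313437 0.31981406]
```

Call:
{"op": "send_rows", "data": {
  "moves": [
    [[0.0005,0,0],0],
    [[0.001,0,0],0],
    [[0.001,0,0],0]
  ]
}}

```text
clock: 7.1
tcp_pos: [0.4839, 0.1031, 0.3196]
orientation: [-0.0, 1.0, 0.002, 0.0]
force: [5.0, -0.1, -0.4]
opening: 0.011
grip_force: 81.4
```

Call:
{"op": "send_rows", "data": {
  "moves": [
    [[0.0008,0,0],0],
    [[0.0015,0,0],0],
    [[0.0015,0,0.001],0],
    [[0.0015,0,0.002],0],
    [[0.0015,0,0.003],0],
    [[0.0015,0,0.003],0]
  ]
}}

```text
clock: 7.85
tcp_pos: [0.4851, 0.1031, 0.3165]
orientation: [0.0, 1.0, 0.002, -0.0]
force: [3.0, 0.4, -3.7]
opening: 0.011
grip_force: 81.2
```

Call:
{"op": "send_rows", "data": {
  "moves": [
    [[0.0007,0,0.001],0],
    [[0.0007,0,0.003],0],
    [[0.0007,0,0.005],0],
    [[0.0007,0,0.007],0],
    [[0.0007,0,0.009],0],
    [[0.0007,0,0.01],0],
    [[0.0007,0,0.01],0]
  ]
}}

```text
clock: 8.72
tcp_pos: [0.4858, 0.1032, 0.3066]
orientation: [0.0, 1.0, 0.002, -0.0]
force: [-2.8, -0.2, -3.1]
opening: 0.0111
grip_force: 81.1
```

Call:
{"op": "send_rows", "data": {
  "moves": [
    [[-0.0004,0,0.001],0],
    [[-0.0004,0,0.002],0],
    [[-0.0004,0,0.003],0],
    [[-0.0004,0,0.003],0]
  ]
}}

```text
clock: 9.22
tcp_pos: [0.4855, 0.1032, 0.3046]
orientation: [-0.0, 1.0, 0.002, 0.0]
force: [-8.9, -0.0, 8.0]
opening: 0.0112
grip_force: 82.9
```

Call:
{"op": "send_rows", "data": {
  "moves": [
    [[0,0,0],0],
    [[0,0,0],0],
    [[0,0,0],0],
    [[0,0,0],0],
    [[0,0,0],0]
  ],
  "gripper": 1
}}

```text
clock: 9.85
tcp_pos: [0.4855, 0.1031, 0.3037]
orientation: [-0.0, 1.0, 0.002, -0.0]
force: [0.1, -0.4, -0.9]
opening: 0.0856
grip_force: 0.0
```

Call:
{"op": "send_rows", "data": {
  "moves": [
    [[0,0,-0.02],0],
    [[0,0,-0.05],0],
    [[0,0,-0.09],0],
    [[0,0,-0.1],0],
    [[0,0,-0.1],0]
  ]
}}

```text
clock: 10.48
tcp_pos: [0.4854, 0.1031, 0.4048]
orientation: [-0.0, 1.0, 0.002, 0.001]
force: [-0.3, -0.5, -0.8]
opening: 0.0857
grip_force: 0.0
```

```bash
python3 - <<'E'
from h import *
s=manip.sense();print(s['force'],s['tcp_pos'])
c=cam('wrist','w5.png');d=cam('scene','s5.png')
cv2.imwrite('pics/z5.png',np.hstack([cv2.resize(c['color'],(400,300)),cv2.resize(d['color'][140:260,220:380],(400,300),interpolation=cv2.INTER_CUBIC)]))
E
```

```text
[-0.31857776 -0.50836497 -0.83619477] [0.48542397 0.10314241 0.40476949]
```

View pics/z5.png

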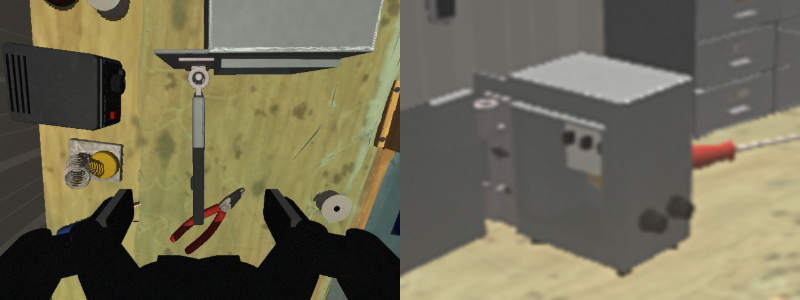

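Call:
{"op": "send_rows", "data": {
  "moves": [
    [[-0.01,-0.02,0],0],
    [[-0.02,-0.04,0],0],
    [[-0.026,-0.055,0],0],
    [[-0.026,-0.055,0],0],
    [[-0.026,-0.055,0.03],0],
    [[-0.026,-0.055,0.07],0],
    [[-0.026,-0.055,0.112],0],
    [[-0.026,-0.055,0.112],0]
  ],
  "gripper": -1
}}

```text
clock: 11.58
tcp_pos: [0.4589, 0.1574, 0.2889]
orientation: [0.001, 1.0, 0.002, -0.003]
force: [-0.4, 0.4, 0.4]
opening: -0.0
grip_force: 0.0
```

```bash
python3 - <<'E'
from h import *
s=manip.sense();print(s['force'],s['tcp_pos'],s['opening'])
t=s['tcp_pos'][:2];P=np.array([.569,.1031]);r=.11
for d in range(0,91,6):
    a=np.radians(d);n=np.array([-np.sin(a),np.cos(a)]);C=P+r*np.array([-np.cos(a),-np.sin(a)])+n*(.006+.011*np.sin(a)+.0145*np.cos(a))
    D=C-t;print(d,C.round(3),'tool',(D*[1,-1]).round(3))
E
```

```text
[-0.35434532  0.38749143  0.43510512] [0.45886871 0.15743678 0.2889355 ] -4.3468045409131626e-05
0 [0.459 0.124] tool [0.    0.034]
6 [0.457 0.113] tool [-0.002  0.044]
12 [0.457 0.102] tool [-0.002  0.055]
18 [0.457 0.091] tool [-0.002  0.066]
24 [0.459 0.08 ] tool [-0.     0.077]
30 [0.462 0.069] tool [0.003 0.089]
36 [0.466 0.058] tool [0.007 0.099]
42 [0.471 0.047] tool [0.012 0.11 ]
48 [0.478 0.037] tool [0.019 0.12 ]
54 [0.485 0.028] tool [0.027 0.13 ]
60 [0.494 0.019] tool [0.035 0.138]
66 [0.504 0.012] tool [0.045 0.146]
72 [0.515 0.005] tool [0.056 0.152]
78 [ 0.527 -0.   ] tool [0.068 0.158]
84 [ 0.539 -0.004] tool [0.08  0.162]
90 [ 0.552 -0.007] tool [0.093 0.164]
```

Call:
{"op": "send_rows", "data": {
  "moves": [
    [[0,0.02,0],0],
    [[0,0.034,0],0],
    [[-0.002,0.044,0],0],
    [[-0.002,0.055,0],0],
    [[-0.002,0.066,0],0],
    [[0,0.077,0],0],
    [[0.003,0.089,0],0],
    [[0.003,0.089,0],0]
  ]
}}

```text
clock: 12.58
tcp_pos: [0.4629, 0.068, 0.2919]
orientation: [0.0, 1.0, 0.002, -0.0]
force: [-1.9, -2.3, 8.0]
opening: 0.0001
grip_force: 0.4
```

```bash
python3 - <<'E'
from h import *
c=cam('wrist','w6.png');d=cam('scene','s6.png')
s=manip.sense();print(s['force'],s['tcp_pos'],s['wrist_torque'])
cv2.imwrite('pics/z6.png',np.hstack([cv2.resize(c['color'],(400,300)),cv2.resize(d['color'][140:260,220:380],(400,300),interpolation=cv2.INTER_CUBIC)]))
E
```

```text
[-2.08940466 -0.87997707  7.68754694] [0.46285744 0.06829905 0.29184833] [-0.37141227  0.21598474 -0.12028318]
```

View pics/z6.png

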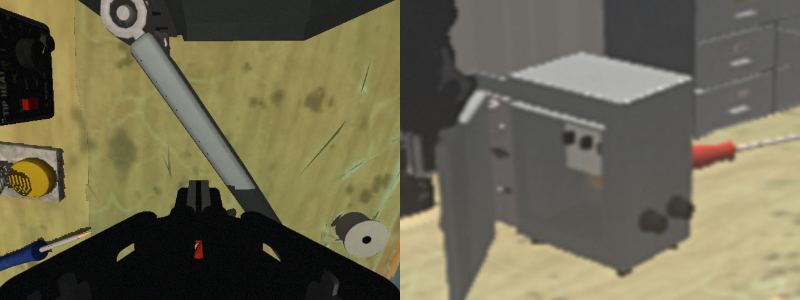

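```bash
python3 - <<'E'
from h import *
c=cam('wrist');i=c['color'].copy()
q=proj(c,[[.568,.1029,.148],[.568,.1029,.124],[.568,.1029,.042]]);print(q)
j=cv2.resize(i[0:160,120:340],(770,560),interpolation=cv2.INTER_CUBIC)
for u,v in q: cv2.drawMarker(j,(int((u-120)*3.5),int(v*3.5)),(0,0,255),0,20,1)
cv2.imwrite('pics/z7.png',j)
E
```

```text
[[193.78465409  14.99723589]
 [217.08263657  38.75461361]
 [256.33099257  78.77687817]]
```

View pics/z7.png

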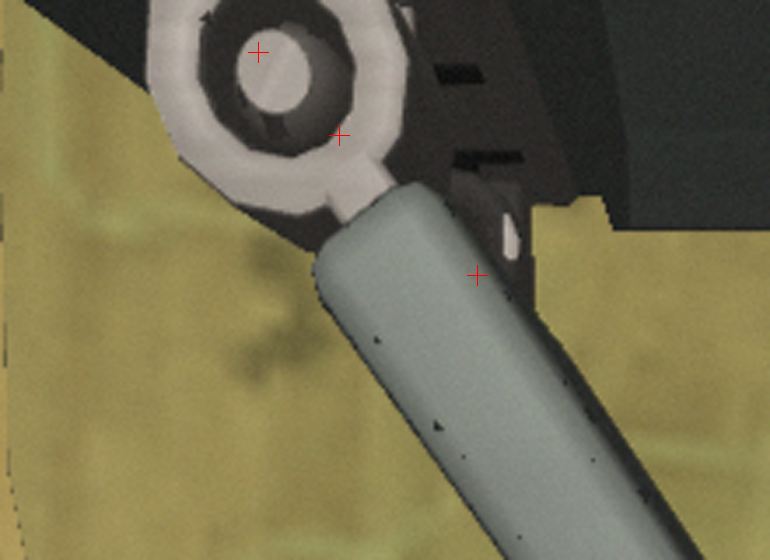

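The pin sits inside the knuckle, so the door is seated and turning. I'll continue the arc.

Call:
{"op": "send_rows", "data": {
  "moves": [
    [[0.004,0.01,0],0],
    [[0.009,0.021,0],0],
    [[0.016,0.031,0],0],
    [[0.024,0.041,0],0],
    [[0.032,0.049,0],0],
    [[0.042,0.057,0],0],
    [[0.053,0.063,0],0],
    [[0.053,0.063,0],0]
  ]
}}

```text
clock: 13.72
tcp_pos: [0.5166, 0.0059, 0.2915]
orientation: [0.0, 1.0, 0.002, -0.0]
force: [-1.5, -2.3, 4.6]
opening: 0.0001
grip_force: 0.0
```

Call:
{"op": "send_rows", "data": {
  "moves": [
    [[0.01,0.005,0],0],
    [[0.02,0.009,0],0],
    [[0.026,0.011,0],0],
    [[0.03,0.012,0],0],
    [[0.033,0.012,0],0],
    [[0.035,0.012,0],0],
    [[0.035,0.012,0],0]
  ]
}}

```text
clock: 14.6
tcp_pos: [0.551, -0.0055, 0.2917]
orientation: [0.0, 1.0, 0.002, -0.0]
force: [0.1, 0.2, 0.6]
opening: -0.0001
grip_force: 0.0
```

Call:
{"op": "send_rows", "data": {
  "moves": [
    [[0.001,0,0],0],
    [[0.002,0,0],0],
    [[0.003,0,0],0],
    [[0.003,0,0],0]
  ]
}}

```text
clock: 15.1
tcp_pos: [0.5527, -0.0055, 0.2916]
orientation: [-0.0, 1.0, 0.002, -0.003]
force: [-30.4, -0.3, 12.3]
opening: -0.0002
grip_force: 0.0
```

Call:
{"op": "send_rows", "data": {
  "moves": [
    [[-0.003,0,0],0],
    [[-0.01,0,0],0],
    [[-0.03,0,0],0],
    [[-0.06,0,-0.02],0],
    [[-0.09,0,-0.06],0],
    [[-0.1,0,-0.1],0],
    [[-0.1,0,-0.1],0],
    [[-0.1,0,-0.1],0]
  ]
}}

```text
clock: 16.1
tcp_pos: [0.4539, -0.006, 0.3911]
orientation: [-0.0, 1.0, 0.002, -0.0]
force: [1.0, 0.0, -1.0]
opening: -0.0
grip_force: 0.0
```

```bash
python3 - <<'E'
from h import *
s=manip.sense();print(s['force'],s['tcp_pos'])
c=cam('wrist');d=cam('scene')
cv2.imwrite('pics/z8.png',np.hstack([cv2.resize(c['color'][:300],(400,188)),cv2.resize(d['color'][140:260,220:380],(400,188),interpolation=cv2.INTER_CUBIC)]))
cv2.imwrite('pics/z8.png',np.vstack([cv2.imread('pics/z8.png'),cv2.resize(c['color'][0:160,100:480],(800,337))]))
E
```

```text
[ 1.00765054  0.01274549 -1.03770487] [ 0.45385752 -0.00598035  0.3911278 ]
```

View pics/z8.png

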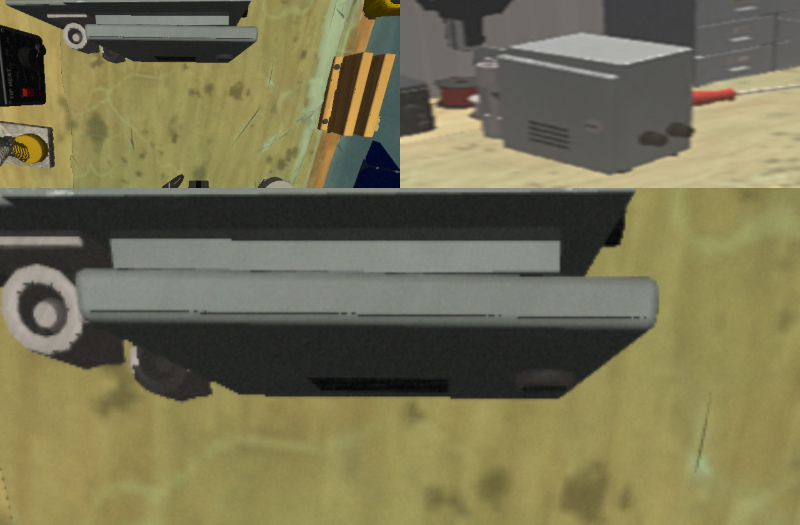

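The door hangs on both pins and is nearly shut, but its free end may still stand off by about 1°. I'll measure it precisely by edge fitting.

```bash
python3 - <<'E'
from h import *
c=cam('wrist');g=cv2.cvtColor(c['color'],cv2.COLOR_BGR2GRAY).astype(float)
g=cv2.GaussianBlur(g,(3,3),0)
def fit(u0,u1,v0,v1,z,sgn):
    P=[]
    for u in range(u0,u1,5):
        d=np.diff(g[v0:v1,u])*sgn; P.append(ray(c,u,v0+d.argmax()+.5,z))
    P=np.array(P);
    for _ in range(3):
        k=np.polyfit(P[:,1],P[:,0],1);r=abs(np.polyval(k,P[:,1])-P[:,0]);P=P[r<=max(2*np.median(r),3e-4)]
    print(len(P),'slope deg',np.degrees(np.arctan(k[0])).round(2),'x at y=-.03,.08',np.polyval(k,[-.03,.08]).round(4))
fit(160,390,30,48,.166,1)    # door top back edge (collar/dark->door) 
fit(160,390,55,75,.166,-1)    # door top front edge
fit(160,350,15,32,.15,1) # collar back
fit(200,370,0,8,.172,-1)
E
```

```text
42 slope deg 0.26 x at y=-.03,.08 [0.5721 0.5726]
40 slope deg 0.49 x at y=-.03,.08 [0.5639 0.5648]
38 slope deg 0.06 x at y=-.03,.08 [0.5839 0.584 ]
34 slope deg -0.25 x at y=-.03,.08 [0.5869 0.5864]
```

Call:
{"op": "send_rows", "data": {
  "moves": [
    [[0,0.019,0.04],0],
    [[0.02,0.019,0.08],0],
    [[0.04,0.019,0.098],0],
    [[0.07,0.019,0.098],0],
    [[0.09,0.019,0.098],0],
    [[0.095,0.019,0.098],0],
    [[0.097,0.019,0.098],0],
    [[0.097,0.019,0.098],0]
  ]
}}

```text
clock: 17.25
tcp_pos: [0.5506, -0.0246, 0.2936]
orientation: [-0.0, 1.0, 0.002, -0.0]
force: [0.4, -0.1, -1.0]
opening: -0.0
grip_force: 0.0
```

Call:
{"op": "send_rows", "data": {
  "moves": [
    [[0.0005,0,0],0],
    [[0.001,0,0],0],
    [[0.0015,0,0],0],
    [[0.002,0,0],0],
    [[0.002,0,0],0]
  ]
}}

```text
clock: 17.88
tcp_pos: [0.5526, -0.0245, 0.2936]
orientation: [0.0, 1.0, 0.002, -0.001]
force: [-10.2, 0.2, 3.1]
opening: -0.0004
grip_force: 0.0
```

Call:
{"op": "send_rows", "data": {
  "moves": [
    [[0.0005,0,0],0],
    [[0.0005,0,0],0],
    [[0,0,0],0],
    [[-0.0005,0,0],0],
    [[-0.001,0,0],0],
    [[-0.002,0,0],0],
    [[-0.004,0,0],0],
    [[-0.01,0,0],0]
  ]
}}

```text
clock: 18.88
tcp_pos: [0.5429, -0.0246, 0.2937]
orientation: [-0.0, 1.0, 0.002, 0.0]
force: [-0.0, 0.2, -0.6]
opening: -0.0001
grip_force: 0.0
```

Call:
{"op": "send_rows", "data": {
  "moves": [
    [[-0.02,0,0],0],
    [[-0.05,0,-0.02],0],
    [[-0.08,-0.01,-0.06],0],
    [[-0.09,-0.019,-0.098],0],
    [[-0.09,-0.019,-0.098],0],
    [[-0.09,-0.019,-0.098],0]
  ]
}}

```text
clock: 19.62
tcp_pos: [0.4528, -0.006, 0.3911]
orientation: [-0.0, 1.0, 0.002, -0.0]
force: [-0.0, 0.4, -0.6]
opening: 0.0005
grip_force: 0.0
```

```bash
python3 - <<'E'
from h import *
s=manip.sense();print(s['force'],s['tcp_pos'],s['clock'])
c=cam('wrist');g=cv2.GaussianBlur(cv2.cvtColor(c['color'],cv2.COLOR_BGR2GRAY).astype(float),(3,3),0)
v=int(proj(c,[[.564,0,.166]])[0,1]);P=[]
for u in range(160,390,5):
    d=-np.diff(g[v-10:v+10,u]);P.append(ray(c,u,v-10+d.argmax()+.5,.166))
P=np.array(P)
for _ in range(3):
    k=np.polyfit(P[:,1],P[:,0],1);r=abs(np.polyval(k,P[:,1])-P[:,0]);P=P[r<=max(2*np.median(r),3e-4)]
print(len(P),np.degrees(np.arctan(k[0])),np.polyval(k,[-.03,.08]))
E
```

```text
[-0.04478932  0.44314166 -0.62250239] [ 0.45284354 -0.00602582  0.39111884] 19.625
26 -0.7111528597642658 [0.56405047 0.56268509]
```

```bash
python3 -c "
from rig import manip
print(manip.sign_off())"
```

```text
the job is handed in; nothing more can be done
None
```

The door is hung on both pins, released and pushed shut against the enclosure. I handed the job in at about 20 s, with the arm clear and the tape measure and spool untouched.

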